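Clamp the canister whose lid sits steady

TASK

One of the two white clip-top canisters has a warped lid that rocks when it is pressed near its edge; the other lid sits steady. Find out which is which by pressing on a lid near its edge, then swing the wire bail of the canister with the steady lid up and over the lid's knob until it snaps past the middle and is clamped fully home. Leave the bail of the canister with the rocking lid hanging open, keep both canisters standing about where they are, and do not disturb the other things.

Things in the scene. Friction and masses are not known exactly. Their poses are not given: they have to be found in the camera images.
- canister_1: The left-hand one of two look-alike loose white stoneware canisters, full, about 3.5 kg, round, 120 mm across, 170 mm tall with the lid's knob. Origin: centre of underside, z up. The bail hangs out towards its -x; pivots at y = +-70 mm, 85 mm up, axis along y. Which one has the rocking lid changes from start to start; only pressing tells.
- lid_1: Lid of canister_1, cannot be lifted off, lies level; origin on the axis, 128 mm above the underside. A steady lid gives only on its orange seal (5.5 N per mm, so 1 to 1.5 mm at 5 N). A warped one, pressed near its edge on any side, rocks down 3 to 5 mm there under 1 to 2 N, then stops, and rights itself when let go; under a closed bail it cocks over.
- lid_1_top (a point): Point on the axis of lid_1 (inside the knob), 147 mm above the canister's underside, level with the disc's face, which is 120 mm across and falls to 145 mm near its edge. The knob in the middle is 34 mm along x, 30 mm along y, with a rounded ridge along y on top, 168.5 mm above the underside; the bail passes over it.
- clasp_1 (a joint): Bail of canister_1. 0: out level towards -x; positive: swings up and over towards +x. 1.57: bar straight above the pivots (dead centre); 1.64: hard stop, clamped. Starts -0.2 to 0.4. It stays where it is left (under 1 N). From 1.47 the bar rides on the lid's knob and needs 4 to 6 N; harder pushing may slide the canister; just past the dead centre it may stick; from about 1.61 it snaps to the stop.
- clasp_1_bar (a point): Middle of the bail's cross-bar (steel wire 7 mm thick; a U 147 mm wide, 85 mm from pivot axis to bar; bar straight over y = +-55 mm of the canister). Out level, 21 mm are free between bar and canister wall. It can be pushed up from beneath with tilted fingers, beside the knob.
- canister_2: The right-hand one of two look-alike loose white stoneware canisters, full, about 3.5 kg, round, 120 mm across, 170 mm tall with the lid's knob. Origin: centre of underside, z up. The bail hangs out towards its -x; pivots at y = +-70 mm, 85 mm up, axis along y. Which one has the rocking lid changes from start to start; only pressing tells.
- lid_2: Lid of canister_2, cannot be lifted off, lies level; origin on the axis, 128 mm above the underside. A steady lid gives only on its orange seal (5.5 N per mm, so 1 to 1.5 mm at 5 N). A warped one, pressed near its edge on any side, rocks down 3 to 5 mm there under 1 to 2 N, then stops, and rights itself when let go; under a closed bail it cocks over.
- lid_2_top (a point): Point on the axis of lid_2 (inside the knob), 147 mm above the canister's underside, level with the disc's face, which is 120 mm across and falls to 145 mm near its edge. The knob in the middle is 34 mm along x, 30 mm along y, with a rounded ridge along y on top, 168.5 mm above the underside; the bail passes over it.
- clasp_2 (a joint): Bail of canister_2. 0: out level towards -x; positive: swings up and over towards +x. 1.57: bar straight above the pivots (dead centre); 1.64: hard stop, clamped. Starts -0.2 to 0.4. It stays where it is left (under 1 N). From 1.47 the bar rides on the lid's knob and needs 4 to 6 N; harder pushing may slide the canister; just past the dead centre it may stick; from about 1.61 it snaps to the stop.
- clasp_2_bar (a point): Middle of the bail's cross-bar (steel wire 7 mm thick; a U 147 mm wide, 85 mm from pivot axis to bar; bar straight over y = +-55 mm of the canister). Out level, 21 mm are free between bar and canister wall. It can be pushed up from beneath with tilted fingers, beside the knob.
- mug_1: White mug, 92x127x95 mm, standing behind the canisters; origin: centre of its underside. Bystander.
- tomato_3: Red tomato, about 60 mm, in front between the canisters; origin: centre of its underside. Bystander.
- lemon_1: Yellow lemon, 72x55x56 mm, on the left; origin: centre of its underside. Bystander.
Mind the look-alikes: they are no part of the job. What is shaped like the canister_2 but blue is not meant.

How it is judged:
By the outcome, as a careful person would: the job done as asked, in the order asked, and still so for the second after the job is handed in, with the robot touching nothing.
It also fails if it takes over 45 s, if anything falls off the work surface, if the arm or the gripper's body presses on something with over 40 N, if the wrist force passes 120 N, or if a joint passes its speed limit or range.

ROBOT

A 6-joint arm with a two-finger parallel gripper is mounted at the origin on a cart in front of the work surface, level with it; the furniture and walls round the work are solid. World frame = base frame: x ahead of the robot, y to its left, z up, the work surface at z = 0. Lengths are in m, angles in rad, forces in N, time in s.
With the tool pointing down it reaches from about 0.3 to 0.775 m from the base axis. Payload 14.6 kg.
Tool frame: the origin (TCP) lies at the very end of the fingers, on their centre line; the grasp point (between the pads) lies 19 mm behind it; z points along the fingers, y is the line along which they close (so a half turn about z gives the same grasp; the last joint's range is limited). The gripper opens to 94 mm and grips with 3 to 60 N. Pads are 16 mm wide; open, the fingers measure 119 mm over their backs; the gripper's body (75 mm by 177 mm) begins 78 mm behind the grasp point.
Start: joints at [1.278, 0.3, 1.521, -0, 1.321, -0.067], TCP at [0.123, 0.536, 0.205] pointing down, gripper open.
Joint ranges: [-3.03, 3.03], [-0.79, 2.21], [0.23, 2.52], [-1.04, 4.18], [0, 3.07], [-2.55, 2.55]. Speed limits (rad/s): [2.22, 2.22, 2.57, 3.14, 3.14, 3.14].

INTERFACE

Orientations are given as [roll, pitch, yaw] about the fixed x, y, z axes, in that order (R = Rz(yaw) Ry(pitch) Rx(roll)).
In Python, from station import ctrl gives the robot as it stands.
- The arm moves only by the tool move_arm, never from a script. Its argument "increments" is a list of rows, each a list of 7 numbers: the opening, from 0 (shut) to 1 (fully open), then the shift along the tool's x, y, z in units of 50 mm (1.0 is 50 mm), then the turn, a rotation vector about the tool's x, y, z in rad. In form: [[claw, tx, ty, tz, rx, ry, rz], ...]. A call has 1 to 20 rows; each row shifts and turns the commanded pose from where the row before left it, along the tool's axes as they then stand; what a row does not reach is not made up. A row lasts 1/10 s, in which the tool goes at most 50 mm and 8.59 degrees, less where a joint would pass 70% of its speed; a pose out of reach is approached as far as the arm can. A call is refused whole if a number of a shift passes 1 or a number of a turn 0.15, either way. A call with a gripper value outside its range is refused whole. The fingers move at their own pace and stop on an object; "force" is the grip in N (left out, the last holds). Time passes only in rows, so rows that do not move let the fingers close. It gives the time, the measured TCP pose, the force, the opening and the grip force at its end, in the units of the state.
- ctrl.get_obs(): the state, without advancing time (a new reading comes with each control period).
- ctrl.camera(name): name is "side" or "top" or "wrist"; returns a dict with "color" (384x512x3 uint8, blue, green, red), "K" (3x3 intrinsics, pixels), "pose" (4x4, takes a point from camera to world coordinates); the wrist camera has in their place "tool_from_camera" (4x4, takes a point from camera to tool coordinates, whose origin is the TCP and whose axes are the flange's). Camera axes: x right, y down, z forward; pixel columns grow to the right and rows downward; lengths in m; the calibration is good to about 2 mm. A picture is of the moment at which its call begins: read the wrist's pose just before it. There is no depth.
- ctrl.hand_in(): hands the job in; it is judged then, once.
Trained networks look in a picture, given as the dict that the camera call returned (one of the last four; its "shot" number tells which), for a name from the list of things; names that differ only in an ending like _2 or _b are one class to them, and where a whole thing is asked for, a point or a joint stands for the part that bears it (a point fixed in the world has none). Each returns a list of dicts, best first, with "conf" (0 to 1); they miss things now and then, are a little off and sometimes report something else, mostly with a low value. They report only what shows in the picture. A call takes as long as a camera call. They do not tell look-alikes from the thing itself.
- ctrl.cut_out(name, picture): "mask" (384x512 bool, what is visible of it) and "centre" ([row, column] in pixels, amid what is visible of it).
The state is a dict: "time_s": time; "qpos": joint angles; "joint_vel": joint speeds; "tau": joint torques, N m; "ee_pos": TCP position; "eef_rot": TCP orientation; "force": force on the tool from outside, world axes, zero at the start; "moment": the same for the moment, N m; "grip_width": finger opening in m; "grip_force": force on a finger pad.
Only numpy, scipy, OpenCV 4.12 (cv2) and the standard library are available. Lean on these libraries where they do the work, as an engineer would, in place of code of your own. Each camera call takes 0.05 s, during which the arm holds its last target. There are 200 camera calls.

## Working session

There is one attempt and no reset: what is moved stays moved. The work goes in short steps, Python scripts to look and compute and a tool call to move; the robot and the scene stay as the last step left them, time stands still between calls to the robot, and variables do not carry over. Pictures are saved under pics/ and viewed, at most 10 in all, crops included, and the job is handed in when it is done.

Besides the shell and the picture viewer there is one more tool, called after "Request:" as name([rows], argument=value, ...), one row to a line, values as JSON. move_arm: Moves the arm, as the interface text tells. Its arguments: {"type":"object","properties":{"increments":{"type":"array","items":{"type":"array","items":{"type":"number"}}},"force":{"type":"number"}},"required":["increments"]}

```bash
mkdir -p pics; ls; cat > h.py <<'E'
import numpy as np, cv2
from scipy.spatial.transform import Rotation as Rn
from station import ctrl
def px2w(c,uv,z):
    d=np.linalg.inv(c["K"])@[uv[0],uv[1],1.]; T=np.array(c["pose"]); d=T[:3,:3]@d; o=T[:3,3]
    return o+d*(z-o[2])/d[2]
def w2px(c,p):
    T=np.linalg.inv(np.array(c["pose"])); q=c["K"]@(T[:3,:3]@np.array(p)+T[:3,3]); return q[:2]/q[2]
def toolT():
    o=ctrl.get_obs(); T=np.eye(4); T[:3,:3]=Rn.from_euler('xyz',o["eef_rot"]).as_matrix(); T[:3,3]=o["ee_pos"]; return T
def cam(n):
    T=toolT(); c=ctrl.camera(n)
    if n=="wrist": c["pose"]=T@np.array(c["tool_from_camera"])
    return c
E
python3 - <<'E'
from h import *
ims=[]
for n in("top","side"):
    c=cam(n); ims.append(c["color"])
    print(n,np.round(c["pose"],3).tolist(),np.round(c["K"],0).tolist())
    for k in("canister_1","lid_1","clasp_1_bar","mug_1","tomato_3","lemon_1"):
        print(k,[(round(d["conf"],2),np.round(d["centre"]).tolist(),int(d["mask"].sum())) for d in ctrl.cut_out(k,c)])
cv2.imwrite("pics/a.png",ims[0]);cv2.imwrite("pics/b.png",ims[1])
print(ctrl.get_obs())
E
```

```text
pics
top [[0.005, -0.991, 0.134, 0.315], [-1.0, -0.007, -0.011, 0.157], [0.011, -0.134, -0.991, 1.347], [0.0, 0.0, 0.0, 1.0]] [[386.0, 0.0, 250.0], [0.0, 386.0, 192.0], [0.0, 0.0, 1.0]]
canister_1 [(0.86, [182.0, 213.0], 1376), (0.86, [253.0, 388.0], 1774), (0.56, [178.0, 353.0], 1555)]
lid_1 [(0.95, [248.0, 392.0], 1183), (0.78, [176.0, 358.0], 1068), (0.64, [175.0, 218.0], 1045)]
clasp_1_bar [(0.75, [176.0, 195.0], 23)]
mug_1 [(0.9, [143.0, 270.0], 683)]
tomato_3 [(0.68, [194.0, 271.0], 208)]
lemon_1 [(0.52, [201.0, 122.0], 225)]
side [[-0.859, -0.224, 0.461, -0.155], [-0.512, 0.328, -0.794, 1.262], [0.027, -0.918, -0.396, 0.679], [0.0, 0.0, 0.0, 1.0]] [[380.0, 0.0, 254.0], [0.0, 380.0, 187.0], [0.0, 0.0, 1.0]]
canister_1 [(0.84, [170.0, 281.0], 901), (0.77, [174.0, 345.0], 756), (0.57, [205.0, 232.0], 1652)]
lid_1 [(0.89, [192.0, 234.0], 482), (0.71, [160.0, 345.0], 247), (0.6, [156.0, 286.0], 222)]
clasp_1_bar [(0.46, [207.0, 221.0], 100)]
mug_1 [(0.53, [178.0, 227.0], 179), (0.36, [156.0, 284.0], 223)]
tomato_3 [(0.62, [204.0, 262.0], 153), (0.51, [156.0, 283.0], 235)]
lemon_1 [(0.6, [268.0, 185.0], 284)]
{'time_s': 0.7, 'qpos': array([ 1.27840537e+00,  2.99863715e-01,  1.52098382e+00, -2.84456654e-05,
        1.32068904e+00, -6.66261911e-02]), 'joint_vel': array([ 0.00190354,  0.00062671,  0.00227819, -0.00189515,  0.00023722,
       -0.00030399]), 'tau': array([ 5.09504735e-04, -5.31559110e+01, -3.52898490e+01,  7.09223561e-02,
        2.09619210e-02,  3.33379489e-06]), 'ee_pos': array([0.12314268, 0.53603724, 0.20547234]), 'eef_rot': array([3.14153854e+00, 3.12330015e-05, 2.91583493e+00]), 'force': array([-0.68848236, -0.21047776,  1.42074539]), 'moment': array([-0.03715214, -0.02158421, -0.00560559]), 'grip_force': 0.0, 'grip_width': 0.09408182903439644}
```

```bash
python3 - <<'E'
import cv2,numpy as np
a=cv2.imread("pics/a.png")[110:310,80:460];b=cv2.imread("pics/b.png")[110:310,120:500]
cv2.imwrite("pics/ab.png",np.vstack([cv2.resize(a,None,fx=1.5,fy=1.5,interpolation=3),cv2.resize(b,None,fx=1.5,fy=1.5,interpolation=3)]))
E
```

```text
(no output)
```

View pics/ab.png

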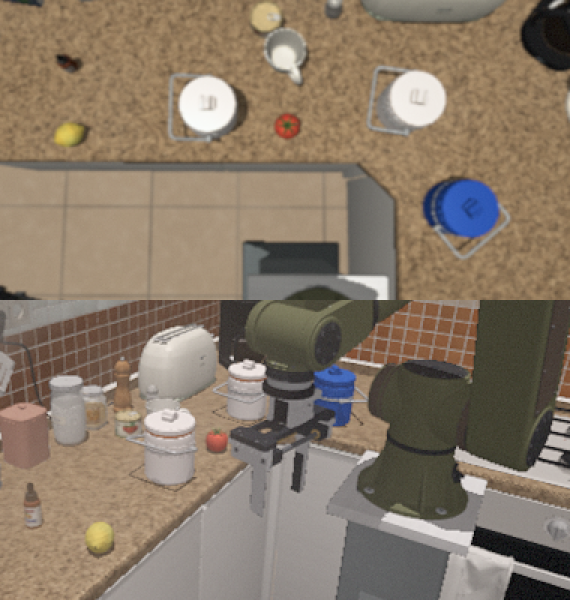

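The picture shows two white canisters in the top view at about (218,178) left and (357,177) right, with their bails towards image-left (world +y). The blue look-alike is at (390,250), the mug at (270,143), the tomato at (271,194) and the lemon at (125,200).

Three things could be taken for the target: white-left, white-right and blue. I choose the two white ones.

```bash
python3 - <<'E'
from h import *
c=cam("top")
for d in ctrl.cut_out("lid_1",c):
    m=d["mask"].astype(np.uint8); ct=max(cv2.findContours(m,0,2)[0],key=cv2.contourArea)
    e=cv2.minEnclosingCircle(ct); f=cv2.fitEllipse(ct)
    print(np.round(d["centre"]),e,f,np.round(px2w(c,f[0],.146),3))
for uv in [(193,181),(329,177),(195,160),(194,202),(330,156),(327,197)]: print(uv,[np.round(px2w(c,uv,z),3).tolist() for z in(.07,.1,.12)])
for k,uv,z in(("mug",(270,143),.05),("tom",(271,194),.03)): print(k,px2w(c,uv,z))
cv2.imwrite("pics/c1.png",cv2.resize(c["color"][140:220,170:390],None,fx=3.6,fy=3.6,interpolation=3))
w=cam("wrist");print(np.round(w["tool_from_camera"],3).tolist(),w["K"][0,0])
print(ctrl.get_obs()["time_s"])
E
```

```text
[174. 358.] ((357.4565124511719, 175.32608032226562), 18.649320602416992) ((357.34222412109375, 175.1583709716797), (35.55388641357422, 36.469261169433594), 103.99781036376953) [ 0.532 -0.196  0.146]
[177. 216.] ((216.9785919189453, 178.8173828125), 19.475942611694336) ((217.16615295410156, 178.81019592285156), (37.294456481933594, 38.1843376159668), 19.859786987304688) [0.518 0.248 0.146]
[247. 393.] ((391.6111145019531, 249.05555725097656), 19.594280242919922) ((391.84637451171875, 248.6499786376953), (36.57313919067383, 38.66401672363281), 131.40013122558594) [ 0.303 -0.295  0.146]
(193, 181) [[0.523, 0.334, 0.07], [0.518, 0.33, 0.1], [0.514, 0.327, 0.12]]
(329, 177) [[0.539, -0.122, 0.07], [0.534, -0.116, 0.1], [0.531, -0.111, 0.12]]
(195, 160) [[0.594, 0.329, 0.07], [0.588, 0.325, 0.1], [0.583, 0.322, 0.12]]
(194, 202) [[0.452, 0.329, 0.07], [0.449, 0.325, 0.1], [0.447, 0.322, 0.12]]
(330, 156) [[0.611, -0.127, 0.07], [0.604, -0.121, 0.1], [0.6, -0.116, 0.12]]
(327, 197) [[0.472, -0.114, 0.07], [0.468, -0.108, 0.1], [0.465, -0.103, 0.12]]
mug [0.66032789 0.07477687 0.05      ]
tom [0.48555518 0.07040981 0.03      ]
[[-0.0, -0.972, -0.234, 0.068], [1.0, -0.0, -0.0, -0.001], [0.0, -0.234, 0.972, -0.178], [0.0, 0.0, 0.0, 1.0]] 292.91745874966915
0.85
```

View pics/c1.png

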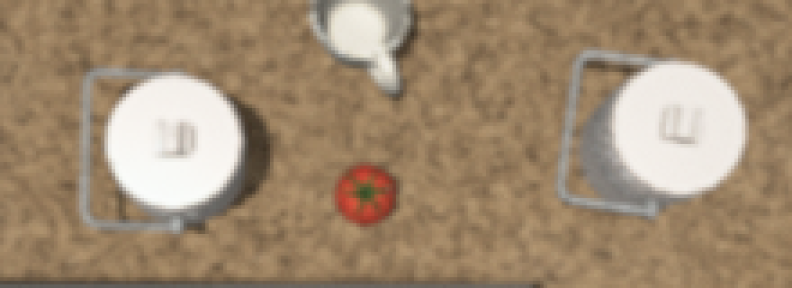

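The left lid is at pixel (174,137) in this crop and the right lid at (680,127). Both bails lie roughly level towards +y, and the right one is turned by about 7°. Next I go over the far edge of the left lid with the gripper shut.

Request:
move_arm([
  [0,-0.838,-0.438,0,0,0,0],
  [0,-0.838,-0.438,0,0,0,0],
  [0,-0.838,-0.438,0,0,0,0],
  [0,-0.838,-0.438,0,0,0,0],
  [0,-0.838,-0.438,0,0,0,0],
  [0,-0.838,-0.438,0,0,0,0],
  [0,-0.838,-0.438,0,0,0,0],
  [0,-0.838,-0.438,0,0,0,0],
  [0,-0.838,-0.438,0,0,0,0],
  [0,-0.838,-0.438,0,0,0,0],
  [0,-0.838,-0.438,0,0,0,0],
  [0,0,0,0,0,0,0.1495],
  [0,0,0,0,0,0,0.1495],
  [0,0,0,0,0,0,0.1495],
  [0,0,0,0,0,0,0.1495],
  [0,0,0,0,0,0,0.1495],
  [0,0,0,0,0,0,0.1495],
  [0,0,0,0,0,0,0.1495],
  [0,0,0,0,0,0,0.1495],
  [0,0,0,0,0,0,0.1495],
])

```text
time_s: 2.85
ee_pos: [0.5184, 0.198, 0.2054]
eef_rot: [-3.142, 0.0, 1.564]
force: [0.1, -0.6, -0.2]
grip_width: 0.0005
grip_force: 0.0
```

```bash
python3 - <<'E'
from h import *
c=cam("wrist")
for k in("lid_1","clasp_1_bar"):
  for d in ctrl.cut_out(k,c):
    m=d["mask"].astype(np.uint8); ct=max(cv2.findContours(m,0,2)[0],key=cv2.contourArea)
    f=cv2.fitEllipse(ct) if len(ct)>5 else (d["centre"][::-1],)
    print(k,round(d["conf"],2),f, np.round(px2w(c,f[0],.146 if k=="lid_1" else .09),3))
print("expect lid",w2px(c,[.518,.248,.147]))
c["K"]=np.array(c["K"]); np.savez("w1.npz",K=c["K"],pose=c["pose"])
cv2.imwrite("pics/w1.png",c["color"])
E
```

```text
clasp_1_bar 0.8 ((252.959228515625, 91.32359313964844), (111.2595443725586, 176.0293426513672), 90.85614776611328) [0.518 0.294 0.09 ]
expect lid [253.72361684 144.7201127 ]
```

View pics/w1.png

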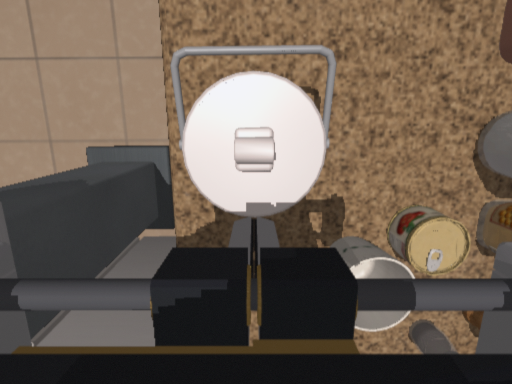

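The lid is centred at (254,144) as predicted, the bar at (253,50), and the fingertip is over the lid's near edge. Now I press.

Request:
move_arm([
  [0,0,0,0.5,0,0,0],
  [0,0,0,0.4,0,0,0],
  [0,0,0,0.15,0,0,0],
  [0,0,0,0.1,0,0,0],
  [0,0,0,0.04,0,0,0],
  [0,0,0,0.03,0,0,0],
  [0,0,0,0,0,0,0],
  [0,0,0,0,0,0,0],
])

```text
time_s: 3.8
ee_pos: [0.5186, 0.1981, 0.1449]
eef_rot: [3.141, -0.0, 1.571]
force: [-0.4, 0.1, 0.2]
grip_width: 0.0003
grip_force: 0.0
```

Request:
move_arm([
  [0,0,0,0.03,0,0,0],
  [0,0,0,0,0,0,0],
  [0,0,0,0,0,0,0],
])

```text
time_s: 4.1
ee_pos: [0.5184, 0.198, 0.143]
eef_rot: [3.142, 0.0, 1.57]
force: [-0.6, -0.1, 0.5]
grip_width: 0.0004
grip_force: 0.2
```

Request:
move_arm([
  [0,0,0,0.03,0,0,0],
  [0,0,0,0,0,0,0],
  [0,0,0,0,0,0,0],
])

```text
time_s: 4.4
ee_pos: [0.5184, 0.198, 0.1414]
eef_rot: [-3.142, 0.0, 1.57]
force: [0.3, -0.2, 0.8]
grip_width: 0.0004
grip_force: 0.4
```

Request:
move_arm([
  [0,0,0,0.03,0,0,0],
  [0,0,0,0,0,0,0],
  [0,0,0,0,0,0,0],
])

```text
time_s: 4.7
ee_pos: [0.5184, 0.198, 0.14]
eef_rot: [3.142, 0.0, 1.57]
force: [0.2, -0.7, 2.0]
grip_width: 0.0003
grip_force: 0.9
```

Request:
move_arm([
  [0,0,0,0.02,0,0,0],
  [0,0,0,0,0,0,0],
  [0,0,0,0,0,0,0],
])

```text
time_s: 5.0
ee_pos: [0.5185, 0.198, 0.1392]
eef_rot: [3.141, 0.0, 1.57]
force: [0.8, -2.7, 4.4]
grip_width: 0.0005
grip_force: 2.5
```

Lid 1 goes down about 5 mm under 1 to 2 N and then stops, so it is the rocking one. I check lid 2 for contrast.

Request:
move_arm([
  [0,0,0,-0.6,0,0,0],
  [0,0,0,-0.8,0,0,0],
  [0,-0.985,0.02,0,0,0,0],
  [0,-0.985,0.02,0,0,0,0],
  [0,-0.985,0.02,0,0,0,0],
  [0,-0.985,0.02,0,0,0,0],
  [0,-0.985,0.02,0,0,0,0],
  [0,-0.985,0.02,0,0,0,0],
  [0,-0.985,0.02,0,0,0,0],
  [0,-0.985,0.02,0,0,0,0],
  [0,-0.985,0.0,0,0,0,0],
  [0,0,0,0,0,0,0.12],
  [0,0,0,0,0,0,0],
])

```text
time_s: 6.3
ee_pos: [0.5258, -0.246, 0.2082]
eef_rot: [-3.141, -0.001, 1.446]
force: [0.9, 0.5, -0.3]
grip_width: 0.0003
grip_force: 0.0
```

```bash
python3 - <<'E'
from h import *
c=cam("wrist")
print(ctrl.get_obs()["ee_pos"],ctrl.get_obs()["qpos"])
for k in("lid_1","clasp_1_bar"):
  for d in ctrl.cut_out(k,c):
    m=d["mask"].astype(np.uint8); ct=max(cv2.findContours(m,0,2)[0],key=cv2.contourArea)
    f=cv2.fitEllipse(ct) if len(ct)>5 else (d["centre"][::-1],)
    print(k,round(d["conf"],2),f, np.round(px2w(c,f[0],.146 if k=="lid_1" else .09),3))
print("expect lid",w2px(c,[.532,-.196,.147]))
np.savez("w2.npz",K=c["K"],pose=c["pose"])
cv2.imwrite("pics/w2.png",c["color"])
E
```

```text
[ 0.52604406 -0.2450461   0.20843741] [-4.99240266e-01  3.66039191e-01  1.42628514e+00  4.19492666e-04
  1.35019539e+00 -3.80168441e-01]
lid_1 0.72 ((257.0382385253906, 144.13780212402344), (141.15960693359375, 142.6473846435547), 10.823907852172852) [ 0.534 -0.196  0.146]
lid_1 0.57 ((50.19090270996094, 263.9796447753906), (58.991580963134766, 107.96209716796875), 129.25706481933594) [ 0.337 -0.279  0.146]
expect lid [254.42529091 143.94260233]
```

View pics/w2.png

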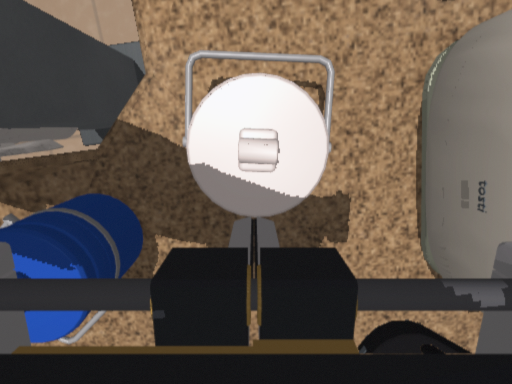

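Lid 2 is centred at (257,144), which gives (0.534, -0.196). Its bar runs (190,55) to (331,60), roughly level or slightly below. Now I press its edge.

Request:
move_arm([
  [0,0,0,0.6,0,0,0],
  [0,0,0,0.4,0,0,0],
  [0,0,0,0.15,0,0,0],
  [0,0,0,0.08,0,0,0],
  [0,0,0,0.03,0,0,0],
  [0,0,0,0.02,0,0,0],
  [0,0,0,0,0,0,0],
  [0,0,0,0,0,0,0],
])

```text
time_s: 7.25
ee_pos: [0.5263, -0.2453, 0.1455]
eef_rot: [3.141, 0.0, 1.45]
force: [0.3, -0.5, 0.1]
grip_width: 0.0002
grip_force: 0.0
```

Request:
move_arm([
  [0,0,0,0.02,0,0,0],
  [0,0,0,0,0,0,0],
  [0,0,0,0,0,0,0],
])

```text
time_s: 7.55
ee_pos: [0.5263, -0.2453, 0.1443]
eef_rot: [3.141, 0.0, 1.45]
force: [1.1, -0.6, 1.6]
grip_width: 0.0006
grip_force: 1.3
```

Request:
move_arm([
  [0,0,0,0.02,0,0,0],
  [0,0,0,0,0,0,0],
  [0,0,0,0,0,0,0],
])

```text
time_s: 7.85
ee_pos: [0.5264, -0.2454, 0.1435]
eef_rot: [3.141, 0.0, 1.45]
force: [-1.3, -1.0, 6.3]
grip_width: 0.0008
grip_force: 3.1
```

```bash
cat > fk.py <<'E'
from h import *
# tool-down FK check data
o=ctrl.get_obs(); print(o["qpos"],o["ee_pos"],o["force"])
E
python3 fk.py
```

```text
[-4.99218950e-01  4.22628648e-01  1.50328322e+00 -1.07018138e-04
  1.21466303e+00 -3.78669290e-01] [ 0.52639276 -0.24537928  0.14349818] [-1.28689727 -0.9601457   6.27059734]
```

Lid 2 resists at 6.3 N for about 2 mm, so it is steady. The job is therefore canister_2's bail. I plan a sweep with tilted, spread fingers straddling the knob.

```bash
cat > plan.py <<'E'
import numpy as np
from h import Rn
psi=1.42; C=np.array([.534,-.196,0]); u=np.array([np.cos(psi),np.sin(psi),0]); v=np.array([np.sin(psi),-np.cos(psi),0]); k=np.array([0,0,1.])
def rot(phi): 
    z=-u*np.sin(phi)-k*np.cos(phi); x=u*np.cos(phi)-k*np.sin(phi); return np.c_[x,v,z]
def tcp(th,phi,d,off=.0115,hit=True):
    R=rot(phi); b=C+.085*k+.085*(u*np.cos(th)+k*np.sin(th)); return b+d*R[:,2]+off*R[:,0]
def rows(P0,R0,way,claw):
    out=[]
    for P,R in way:
        t=R0.T@(P-P0)/.05; r=Rn.from_matrix(R0.T@R).as_rotvec()
        out.append([claw]+np.round(t,3).tolist()+np.round(r,3).tolist()); P0,R0=P,R
    return out
phi_=lambda th: np.interp(th,[.2,1.3,1.7],[.9,.3,.1])
d_=lambda th: np.interp(th,[.2,.8,1.3,1.5],[.012,.008,.008,.010])
E
python3 - <<'E'
from plan import *
for th in np.arange(-.25,1.7,.15):
    p=phi_(th);d=d_(th);T=tcp(th,p,d);R=rot(p)
    s=[]
    for o in(-.009,.009):
        q=T+o*R[:,0]-C; s.append((round(q@u,4),round(q[2],4)))
    print(round(th,2),round(p,2),np.round([(T-C)@u,T[2]],4),s)
P=tcp(-.25,.9,.012,.020)
from station import ctrl
o=ctrl.get_obs(); R0=Rn.from_euler('xyz',o["eef_rot"]).as_matrix(); P0=o["ee_pos"]
up=P0+[0,0,.085]
a=C+u*.18+k*.20; R9=rot(.9)
pre=P-.06*R9[:,2]
print(P,pre)
for nm,A,B in(("up",P0,up),("a",up,a),("pre",a,pre),("P",pre,P)): print(nm,"world",np.round(B-A,4),"tool start",np.round(R0.T@(B-A)/.05,3),"tool tilted",np.round(R9.T@(B-A)/.05,3))
print("rot",Rn.from_matrix(R0.T@R9).as_rotvec())
E
```

```text
-0.25 0.9 [0.0801 0.0475] [(np.float64(0.0745), np.float64(0.0546)), (np.float64(0.0857), np.float64(0.0405))]
-0.1 0.9 [0.0823 0.06  ] [(np.float64(0.0767), np.float64(0.0671)), (np.float64(0.0879), np.float64(0.053))]
0.05 0.9 [0.0826 0.0728] [(np.float64(0.077), np.float64(0.0798)), (np.float64(0.0882), np.float64(0.0657))]
0.2 0.9 [0.0811 0.0854] [(np.float64(0.0755), np.float64(0.0925)), (np.float64(0.0866), np.float64(0.0784))]
0.35 0.82 [0.0797 0.0982] [(np.float64(0.0735), np.float64(0.1048)), (np.float64(0.0858), np.float64(0.0917))]
0.5 0.74 [0.0764 0.1106] [(np.float64(0.0697), np.float64(0.1167)), (np.float64(0.0831), np.float64(0.1046))]
0.65 0.65 [0.0713 0.1223] [(np.float64(0.0642), np.float64(0.1278)), (np.float64(0.0785), np.float64(0.1168))]
0.8 0.57 [0.0645 0.133 ] [(np.float64(0.057), np.float64(0.1379)), (np.float64(0.0721), np.float64(0.1281))]
0.95 0.49 [0.0558 0.1417] [(np.float64(0.0479), np.float64(0.1459)), (np.float64(0.0638), np.float64(0.1374))]
1.1 0.41 [0.0459 0.1488] [(np.float64(0.0377), np.float64(0.1524)), (np.float64(0.0542), np.float64(0.1453))]

[... 163 characters left out ...]
oat64(0.1594)), (np.float64(0.0321), np.float64(0.155))]
1.55 0.18 [0.0114 0.1581] [(np.float64(0.0025), np.float64(0.1597)), (np.float64(0.0202), np.float64(0.1566))]
[ 0.54682773 -0.11157919  0.04084481] [ 0.55388827 -0.06511294  0.0781414 ]
up world [0.    0.    0.085] tool start [-1.0e-03  2.0e-03 -1.7e+00] tool tilted [-1.332  0.    -1.057]
a world [ 0.0346  0.2273 -0.0285] tool start [4.597 0.141 0.568] tool tilted [ 3.305e+00  2.000e-03 -3.248e+00]
pre world [-0.0072 -0.0471 -0.1219] tool start [-0.951 -0.031  2.438] tool tilted [1.317 0.    2.261]
P world [-0.0071 -0.0465 -0.0373] tool start [-0.939 -0.029  0.746] tool tilted [-0.  -0.   1.2]
rot [ 0.01448017 -0.89947356  0.02779858]
```

Request:
move_arm([
  [0,0,0,-0.85,0,0,0],
  [0,0,0,-0.85,0,0,0],
  [0.85,0.92,0.028,0.114,0,0,0],
  [0.85,0.92,0.028,0.114,0,0,0],
  [0.85,0.92,0.028,0.114,0,0,0],
  [0.85,0.92,0.028,0.114,0,0,0],
  [0.85,0.92,0.028,0.114,0,0,0],
  [0.85,0,0,0,0.0024,-0.149,0.0046],
  [0.85,0,0,0,0.0024,-0.149,0.0046],
  [0.85,0,0,0,0.0024,-0.149,0.0046],
  [0.85,0,0,0,0.0024,-0.149,0.0046],
  [0.85,0,0,0,0.0024,-0.149,0.0046],
  [0.85,0,0,0,0.0024,-0.149,0.0046],
  [0.85,0,0,0,0,0,0],
])

```text
time_s: 9.25
ee_pos: [0.56, -0.0162, 0.1964]
eef_rot: [-3.131, 0.899, 1.432]
force: [-0.8, -0.3, -1.0]
grip_width: 0.0799
grip_force: 0.0
```

```bash
python3 - <<'E'
from h import *
from plan import *
o=ctrl.get_obs(); R0=Rn.from_euler('xyz',o["eef_rot"]).as_matrix(); P0=o["ee_pos"]
print(P0,R0.round(3).tolist(),rot(.9).round(3).tolist(),o["qpos"],o["grip_width"])
P=tcp(-.25,.9,.012,.020); pre=P-.06*rot(.9)[:,2]
for r in rows(P0,R0,[(pre,rot(.9)),(P,rot(.9))],.85): print(r)
c=cam("wrist"); d=ctrl.cut_out("clasp_1_bar",c)
for th in(-.2,0,.2,.4): print(th,[w2px(c,C+s*v*.05+.085*k+.085*(u*np.cos(th)+k*np.sin(th))).round().tolist() for s in(-1,0,1)])
cv2.imwrite("pics/w3.png",c["color"])
E
```

```text
[ 0.56001901 -0.01616976  0.19635366] [[0.086, 0.989, -0.119], [0.616, -0.147, -0.774], [-0.783, -0.007, -0.622]] [[0.093, 0.989, -0.118], [0.615, -0.15, -0.774], [-0.783, 0.0, -0.622]] [ 0.25661451  0.56535661  1.41246397 -0.80208716  1.6110444   0.5593705 ] 0.07994314449048402
[0.85, 1.238, 0.039, 2.243, -0.002, -0.0, 0.007]
[0.85, -0.0, -0.0, 1.2, 0.0, 0.0, 0.0]
-0.2 [[212.0, 149.0], [256.0, 149.0], [300.0, 149.0]]
0 [[211.0, 161.0], [256.0, 161.0], [301.0, 161.0]]
0.2 [[210.0, 175.0], [256.0, 175.0], [302.0, 176.0]]
0.4 [[209.0, 190.0], [256.0, 191.0], [302.0, 191.0]]
```

View pics/w3.png

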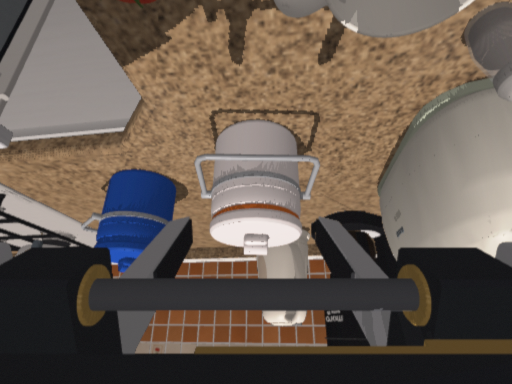

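The bar appears at row 158, columns 198 to 318. That matches an angle of about -0.03 and good alignment, and the fingers straddle it symmetrically. Now I go under the bar and compute the sweep.

Request:
move_arm([
  [0.85,0.31,0.01,0.56,0,0,0.007],
  [0.85,0.31,0.01,0.56,0,0,0],
  [0.85,0.31,0.01,0.56,0,0,0],
  [0.85,0.31,0.01,0.56,0,0,0],
  [0.85,0,0,0.4,0,0,0],
  [0.85,0,0,0.4,0,0,0],
  [0.85,0,0,0.4,0,0,0],
  [0.85,0,0,0,0,0,0],
])

```text
time_s: 10.15
ee_pos: [0.5478, -0.1143, 0.0432]
eef_rot: [3.135, 0.892, 1.407]
force: [-0.1, 0.9, 0.6]
grip_width: 0.0798
grip_force: 0.0
```

```bash
python3 - <<'E'
from h import *
from plan import *
o=ctrl.get_obs(); R0=Rn.from_euler('xyz',o["eef_rot"]).as_matrix(); P0=o["ee_pos"]
print(P0,o["force"],tcp(-.25,.9,.012,.020))
ths=np.r_[-.1:1.41:.1]
for t,r in zip(ths,rows(P0,R0,[(tcp(t,phi_(t),d_(t)),rot(phi_(t))) for t in ths],.85)): print(round(t,2),r)
E
```

```text
[ 0.54782737 -0.1142776   0.04315151] [-0.11076387  0.9064098   0.61782682] [ 0.54682773 -0.11157919  0.04084481]
-0.1 [0.85, -0.27, -0.026, -0.204, -0.004, -0.008, -0.008]
0.0 [0.85, -0.128, -0.0, -0.112, 0.0, 0.0, 0.0]
0.1 [0.85, -0.138, 0.0, -0.099, 0.0, 0.0, 0.0]
0.2 [0.85, -0.147, 0.0, -0.085, 0.0, 0.0, 0.0]
0.3 [0.85, -0.143, -0.0, -0.096, -0.0, 0.055, 0.0]
0.4 [0.85, -0.147, -0.0, -0.088, -0.0, 0.055, 0.0]
0.5 [0.85, -0.15, 0.0, -0.081, 0.0, 0.055, 0.0]
0.6 [0.85, -0.153, -0.0, -0.074, 0.0, 0.055, -0.0]
0.7 [0.85, -0.156, -0.0, -0.066, -0.0, 0.055, -0.0]
0.8 [0.85, -0.158, 0.0, -0.059, -0.0, 0.055, -0.0]
0.9 [0.85, -0.16, -0.0, -0.038, 0.0, 0.055, 0.0]
1.0 [0.85, -0.161, -0.0, -0.03, -0.0, 0.055, -0.0]
1.1 [0.85, -0.161, 0.0, -0.022, 0.0, 0.055, 0.0]
1.2 [0.85, -0.162, -0.0, -0.015, -0.0, 0.055, -0.0]
1.3 [0.85, -0.161, 0.0, -0.007, -0.0, 0.055, 0.0]
1.4 [0.85, -0.161, -0.0, 0.022, 0.0, 0.05, -0.0]
```

Go up to θ=0.8, check, then continue.

Request:
move_arm([
  [0.85,-0.27,-0.026,-0.204,-0.004,-0.008,-0.008],
  [0.85,-0.128,0,-0.112,0,0,0],
  [0.85,-0.138,0,-0.099,0,0,0],
  [0.85,-0.147,0,-0.085,0,0,0],
  [0.85,-0.143,0,-0.096,0,0.055,0],
  [0.85,-0.147,0,-0.088,0,0.055,0],
  [0.85,-0.15,0,-0.081,0,0.055,0],
  [0.85,-0.153,0,-0.074,0,0.055,0],
  [0.85,-0.156,0,-0.066,0,0.055,0],
  [0.85,-0.158,0,-0.059,0,0.055,0],
  [0.85,0,0,0,0,0,0],
])

```text
time_s: 11.25
ee_pos: [0.5451, -0.1309, 0.1356]
eef_rot: [3.136, 0.571, 1.42]
force: [-0.1, -0.1, 0.3]
grip_width: 0.0801
grip_force: 0.0
```

```bash
python3 - <<'E'
from h import *
from plan import *
o=ctrl.get_obs(); R0=Rn.from_euler('xyz',o["eef_rot"]).as_matrix(); P0=o["ee_pos"]
print(P0,o["force"],tcp(.8,phi_(.8),d_(.8)))
ths=np.r_[.9:1.41:.1]
for t,r in zip(ths,rows(P0,R0,[(tcp(t,phi_(t),d_(t)),rot(phi_(t))) for t in ths],.85)): print(round(t,2),r)
ims=[]
for n in("wrist","top","side"):
    c=cam(n); 
    if n!="wrist":
        q=w2px(c,[.534,-.196,.13]).astype(int); im=c["color"][max(q[1]-50,0):q[1]+50,max(q[0]-66,0):q[0]+66]; im=cv2.resize(im,(384,288),interpolation=3)
    else: im=cv2.resize(c["color"],(384,288))
    ims.append(im)
cv2.imwrite("pics/m1.png",np.vstack([np.hstack(ims[:2]),np.hstack([ims[2],ims[2]*0])]))
E
```

```text
[ 0.54505571 -0.13085647  0.13559632] [-0.10429088 -0.14898176  0.28421899] [ 0.54369699 -0.13218296  0.13301971]
0.9 [0.85, -0.157, -0.023, 0.021, 0.005, 0.053, 0.0]
1.0 [0.85, -0.161, -0.0, -0.03, -0.0, 0.055, -0.0]
1.1 [0.85, -0.161, 0.0, -0.022, 0.0, 0.055, 0.0]
1.2 [0.85, -0.162, -0.0, -0.015, -0.0, 0.055, -0.0]
1.3 [0.85, -0.161, 0.0, -0.007, -0.0, 0.055, 0.0]
1.4 [0.85, -0.161, -0.0, 0.022, 0.0, 0.05, -0.0]
```

View pics/m1.png

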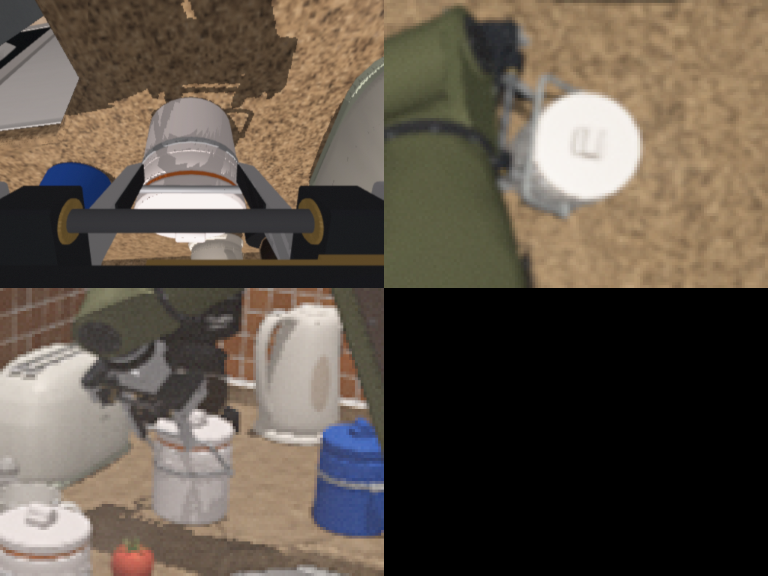

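In the top view the bar now sits just outside the lid edge (at about (530,140), lid centre (587,146)), so it has been lifted to about 0.8. I continue.

Request:
move_arm([
  [0.85,-0.157,-0.023,0.021,0.005,0.053,0],
  [0.85,-0.161,0,-0.03,0,0.055,0],
  [0.85,-0.161,0,-0.022,0,0.055,0],
  [0.85,-0.162,0,-0.015,0,0.055,0],
  [0.85,-0.161,0,-0.007,0,0.055,0],
  [0.85,-0.161,0,0.022,0,0.05,0],
  [0.85,0,0,0,0,0,0],
  [0.85,0,0,0,0,0,0],
])

```text
time_s: 12.2
ee_pos: [0.5369, -0.1717, 0.1542]
eef_rot: [-3.136, 0.251, 1.423]
force: [0.5, 1.1, -0.4]
grip_width: 0.0801
grip_force: 0.0
```

```bash
python3 - <<'E'
from h import *
from plan import *
o=ctrl.get_obs(); R0=Rn.from_euler('xyz',o["eef_rot"]).as_matrix(); P0=o["ee_pos"]
print(P0,o["force"],tcp(1.4,phi_(1.4),d_(1.4)))
ths=[1.45,1.5,1.54,1.58,1.61,1.64]
for t,r in zip(ths,rows(P0,R0,[(tcp(t,phi_(t),d_(t)),rot(phi_(t))) for t in ths],.85)): print(round(t,2),r)
E
```

```text
[ 0.53691847 -0.17167482  0.15418189] [ 0.46733975  1.06130881 -0.38212534] [ 0.53750973 -0.17290207  0.15719787]
1.45 [0.85, -0.117, 0.015, -0.04, -0.005, 0.026, 0.002]
1.5 [0.85, -0.079, 0.0, 0.015, -0.0, 0.025, -0.0]
1.54 [0.85, -0.063, -0.0, 0.005, 0.0, 0.02, -0.0]
1.58 [0.85, -0.063, 0.0, 0.007, -0.0, 0.02, 0.0]
1.61 [0.85, -0.047, -0.0, 0.006, 0.0, 0.015, -0.0]
1.64 [0.85, -0.047, 0.0, 0.007, 0.0, 0.015, 0.0]
```

Request:
move_arm([
  [0.85,-0.117,0.015,-0.04,-0.005,0.026,0],
  [0.85,-0.079,0,0.015,0,0.025,0],
  [0.85,-0.063,0,0.005,0,0.02,0],
  [0.85,0,0,0,0,0,0],
])

```text
time_s: 12.6
ee_pos: [0.536, -0.1843, 0.1585]
eef_rot: [3.141, 0.177, 1.422]
force: [0.7, 2.6, 1.1]
grip_width: 0.08
grip_force: 1.3
```

Request:
move_arm([
  [0.85,-0.063,0,0.007,0,0.02,0],
  [0.85,0,0,0,0,0,0],
])

```text
time_s: 12.8
ee_pos: [0.5355, -0.1873, 0.1589]
eef_rot: [3.141, 0.158, 1.422]
force: [0.7, 4.9, 1.9]
grip_width: 0.0802
grip_force: 1.9
```

Request:
move_arm([
  [0.85,-0.047,0,0.006,0,0.015,0],
  [0.85,-0.047,0,0.007,0,0.015,0],
  [0.85,0,0,0,0,0,0],
])

```text
time_s: 13.1
ee_pos: [0.5348, -0.1926, 0.1589]
eef_rot: [3.141, 0.128, 1.422]
force: [-0.3, 0.7, 1.0]
grip_width: 0.0797
grip_force: 0.4
```

Request:
move_arm([
  [0.85,-0.05,0,0.005,0,0,0],
  [0.85,0,0,0,0,0,0],
])

```text
time_s: 13.3
ee_pos: [0.5344, -0.1939, 0.1589]
eef_rot: [3.141, 0.127, 1.422]
force: [0.6, 6.3, 1.0]
grip_width: 0.08
grip_force: 3.5
```

Request:
move_arm([
  [0.85,-0.05,0,0.005,0,0,0],
  [0.85,0,0,0,0,0,0],
])

```text
time_s: 13.5
ee_pos: [0.5341, -0.1958, 0.1591]
eef_rot: [3.141, 0.126, 1.423]
force: [-1.0, 13.5, 4.5]
grip_width: 0.0801
grip_force: 6.4
```

The firm resistance of 13.5 N means the hard stop. I back off and look.

Request:
move_arm([
  [0.85,0.1,0,-0.01,0,0,0],
  [0.85,0.4,0,-0.1,0,0,0],
  [0.85,0.5,0,-0.6,0,0,0],
  [0.85,0.3,0,-0.9,0,0,0],
  [0.85,0.6,0,-0.7,0,0,0],
  [0.85,0.8,0,0,0,0,0],
  [0.85,0,0,0,0,0,0],
])

```text
time_s: 14.2
ee_pos: [0.5565, -0.0469, 0.2567]
eef_rot: [3.139, 0.129, 1.426]
force: [-0.3, -0.4, -0.6]
grip_width: 0.0799
grip_force: 0.0
```

```bash
python3 - <<'E'
from h import *
from plan import *
ims=[]
for n in("wrist","top","side"):
    c=cam(n)
    if n=="wrist":
        im=cv2.resize(c["color"],(400,300)); 
        for th in(1.5,1.57,1.64): print(th,[w2px(c,C+s*v*.05+.085*k+.085*(u*np.cos(th)+k*np.sin(th))).round(1).tolist() for s in(-1,1)], "lid",w2px(c,C+.147*k).round(1))
        q=w2px(c,C+.165*k).astype(int); im2=cv2.resize(c["color"][max(q[1]-50,0):q[1]+50,q[0]-66:q[0]+66],(400,300),interpolation=3)
        print("crop",q); ims+=[im,im2]
    else:
        q=w2px(c,[.534,-.196,.13] if n=="side" else [.525,.026,.13]).astype(int); h,w=(50,66) if n=="side" else (90,120)
        im=c["color"][max(q[1]-h,0):q[1]+h,max(q[0]-w,0):q[0]+w]; ims.append(cv2.resize(im,(400,300),interpolation=3))
cv2.imwrite("pics/m2.png",np.vstack([np.hstack(ims[:2]),np.hstack(ims[2:])]))
print(ctrl.get_obs()["ee_pos"],ctrl.get_obs()["force"])
E
```

```text
1.5 [[207.9, 309.7], [299.0, 309.9]] lid [253.4 299.8]
1.57 [[208.1, 314.1], [298.7, 314.3]] lid [253.4 299.8]
1.64 [[208.4, 318.2], [298.3, 318.4]] lid [253.4 299.8]
crop [253 310]
[ 0.5558958  -0.05057444  0.25617176] [-0.12951025  0.02670941 -0.12741163]
```

View pics/m2.png

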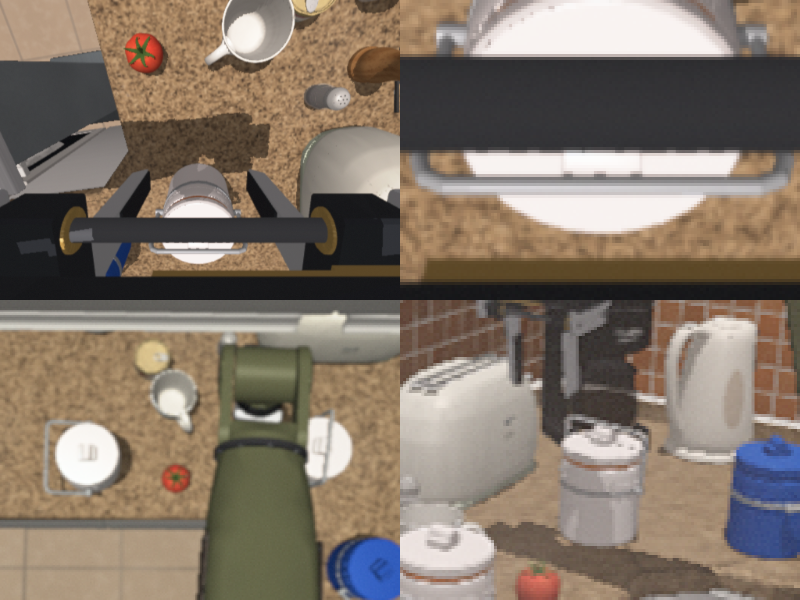

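The wrist crop shows the bar beyond the knob's middle at image row about 321 (318 predicted for 1.64). The left bail is still open and the bystanders are unmoved. A quick check against the lid's far edge (row about 337) will rule out canister slide.

```bash
python3 - <<'E'
from h import *
from plan import *
c=cam("wrist"); g=c["color"].mean(2)
for x in(-.03,.03):
  print("edge pred",w2px(c,C-u*.052+v*x+.145*k),"bar",[w2px(c,C+v*x+.085*k+.085*(u*np.cos(t)+k*np.sin(t))).round(1).tolist() for t in(1.57,1.6,1.64)])
  col=int(w2px(c,C+v*x+.16*k)[0]); print(col,g[308:345,col].astype(int).tolist())
E
```

```text
edge pred [229.67440577 330.2368233 ] bar [[226.7, 311.8], [226.8, 313.6], [226.9, 315.9]]
227 [50, 65, 140, 224, 243, 244, 242, 216, 145, 125, 155, 200, 211, 195, 202, 233, 242, 243, 243, 242, 226, 165, 123, 134, 140, 135, 129, 129, 134, 137, 118, 107, 108, 106, 113, 121, 127]
edge pred [278.00072893 330.26533063] bar [[281.3, 311.9], [281.2, 313.7], [281.1, 316.0]]
280 [50, 65, 139, 224, 242, 244, 242, 228, 165, 125, 149, 180, 195, 191, 204, 233, 243, 243, 243, 243, 241, 202, 132, 104, 104, 110, 115, 117, 117, 123, 116, 113, 125, 130, 126, 118, 109]
```

```bash
python3 -c "
from station import ctrl
print(ctrl.hand_in())"
```

```text
the job is handed in; nothing more can be done
None
```

I pressed both lids: canister_1's rocks and canister_2's is steady, so I clamped canister_2's bail to its hard stop, left canister_1's bail open, and handed the job in; the last pictures show the bar past dead centre and nothing else moved, but the hand-in gave back no verdict.

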